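# Lower the ratchet book rest

### The job

The little display book rest on the table stands tilted up, held by a pawl in its toothed quadrant. Press the rear pad of the brass thumb rocker down so that the pawl snaps free of the teeth, push the desk of the rest down until it lies flat on its posts, then press the rocker's front pad down so that the pawl drops back into the teeth and the rest will hold when it is next raised. Use only pressing and pushing with the fingertips: do not lift or shove the rest, and leave the candle tins and the egg cup where they are.

Things in the scene. Friction and masses are not known exactly. Their poses are not given: they have to be found in the camera images.
- book_rest: loose, heavy book rest (3 kg): dark steel plate 185 mm deep (x) x 172 wide x 8, outrigger at right front, with a tilting dark wooden desk 159 deep x 150 wide x 10, ledge in front, red-and-white book 112 x 88 x 20 clipped on. Origin under the base, on the desk's centre line; x points away from the robot, up the slope, y left, z up. Brass quadrant, pawl and rocker on the outrigger (-x, -y)
- desk (a joint): tilt of the desk about its front hinge, rad: 0 = flat on its two rear posts (top face level, 82 mm above the table), larger = tilted up; starts at 0.6 to 1.0. The hinge is stiff: the desk stays where it is left and, with the pawl free, takes about 3 to 6 N at its top edge to go down. With the pawl in, the teeth (every 0.21 rad) stop it, giving a little
- desk_hinge (a point): middle of the desk's hinge axis, which runs along the book rest's y, 62 mm above the table
- desk_top_edge (a point): where to push: on the bare strip of the desk's top face above the book, 136 mm from the hinge axis along the desk and 20 mm off it square to the desk, mid-width; moves with the desk. The strip is 38 mm deep and 150 wide: the desk ends 19 mm beyond this point, the book's top edge, 20 mm proud of the face, is 23 mm before it
- pawl (a joint): angle of the pawl and its thumb rocker, rad: 0 = in the teeth (rear pad up), 0.36 = free (rear pad down, front pad up). An over-centre spring snaps it away from 0.18 to either side and keeps it there; about 4 N on the raised pad turns it over. In the teeth it reads 0 to 0.16, as the teeth happen to lie
- pawl_rear_pad (a point): middle of the top of the thumb rocker's rear pad (farther from the robot), 24 mm wide, about 22 long, 26 mm behind the rocker's pivot, at first some 70 mm above the table; its middle travels down about 9 mm. Pressing it down frees the pawl. The quadrant begins 29 mm to its left
- pawl_front_pad (a point): middle of the top of the rocker's front pad (nearer the robot), the same size, 26 mm in front of the pivot; travels down about 9 mm. Pressing it down puts the pawl back in the teeth
- tin_a: candle in a brass tin, 50 mm across, 28 mm high; origin at the centre of its underside; loose, a bystander
- tin_b: another such candle tin, a bystander
- egg: wooden egg in a glass cup, 42 mm across, 58 mm high; origin at the centre of its underside; loose, a bystander

How it is judged (in metres and radians):
On the way, in this order (a step that is already met when the one before it is completed fails the run):
1. the pawl is pressed free while the desk is still up (value of joint pawl above 0.3 rad and value of joint desk above 0.5 rad), for 0.2 s.
2. the desk is pushed down flat with the pawl free (value of joint desk below 0.05 rad and value of joint pawl above 0.25 rad), for 0.2 s.
At the end, for the whole second after the job is handed in: the desk lies flat (within 0.05 rad), the pawl is back in the teeth (joint below 0.1 rad) and the rest stands still (value of joint desk below 0.05 rad and value of joint pawl below 0.1 rad and linear speed of book_rest below 0.01 m/s); the robot touches nothing.
It fails at once if the book rest is lifted, tipped or shoved more than 40 mm (height (world z) of book_rest above 0.012 m or angle between book_rest's own z axis and vertical above 0.1 rad or distance of book_rest from where it was at the start of the episode above 0.04 m).
It fails at once if the desk is lifted up instead of lowered (value of joint desk above 1.12 rad).
It fails at once if a bystander is moved more than 15 mm (distance of any of tin_a, tin_b, egg from where it was at the start of the episode above 0.015 m).
It also fails if it takes over 51 s, if anything falls off the work surface, if the arm or the gripper's body presses on something with over 40 N, if the wrist force passes 120 N, or if a joint passes its speed limit or range.

### The arm

A 7-joint arm with a two-finger parallel gripper is mounted at the origin on a cart in front of the work surface, level with it; the furniture and walls round the work are solid. World frame = base frame: x ahead of the robot, y to its left, z up, the work surface at z = 0. Lengths are in mm, angles in rad, forces in N, time in s.
With the tool pointing down it reaches from about 425 to 950 mm from the base axis. Payload 4.7 kg.
Tool frame: the origin (TCP) lies between the finger pads; the fingertips stand 17 mm ahead of it and the grasp point (between the pads) lies 2 mm behind it; z points along the fingers, y is the line along which they close (so a half turn about z gives the same grasp; the last joint's range is limited). The gripper opens to 87 mm and grips with 3 to 60 N. Pads are 19 mm wide; open, the fingers measure 117 mm over their backs; the gripper's body (75 mm by 190 mm) begins 51 mm behind the grasp point.
Start: joints at [1.129, 0.469, -0.049, 1.532, 0.024, 1.141, -0.082], TCP at [270.842, -618.301, 206.073] pointing down, gripper open.
Joint ranges: [-2.59, 2.59], [-0.33, 1.99], [-1.39, 1.29], [0.1, 2.45], [-1.04, 4.18], [0.21, 1.99], [-2.66, 2.66]. Speed limits (rad/s): [2.57, 2.57, 3.14, 3.14, 3.14, 3.14, 3.14].

### API

Orientations are given as a unit quaternion [x, y, z, w].
In Python, from bench import r, planner, sense, read_camera, finder gives the robot as it stands. Calls block until the motion is done:
- r.move_pose(position, orientation): joint-space move of the TCP to a pose.
- r.move_linear(position, frame=None, max_speed=150): straight line of the TCP; frame=None keeps the orientation; max_speed is the mean speed in mm/s.
- r.movej(angles): joint-space move.
- r.set_gripper(opening, squeeze=None): finger opening in mm; squeeze is the grip in N (None keeps the last); returns when the fingers have stopped.
- r.hold(seconds).
- planner.ik(position, orientation): joint angles nearest the present ones, or None.
- sense(): the state.
- read_camera(name): name is "scene" or "side" or "wrist"; returns a dict with "pixels" (400x640x3 uint8, red, green, blue), "vfov" (degrees; the focal length in pixels is half the picture's height over the tangent of half this angle, whatever the lens; pixels are square), "cx", "cy" (the principal point, pixels), "rvec" (rotation vector, rad) and "tvec" (3), from world to camera coordinates, as OpenCV has them. Camera axes: x right, y down, z forward; pixel columns grow to the right and rows downward; lengths in mm; the calibration is good to about 2 mm. A picture is of the moment at which its call begins. There is no depth.
A pose or a line that the arm cannot do raises r.Unreachable and nothing moves.
- r.job_done(): hands the job in; it is judged then, once.
Trained networks look in a picture, given as the dict that the camera call returned (one of the last four; its "shot" number tells which), for a name from the list of things; names that differ only in an ending like _2 or _b are one class to them, and where a whole thing is asked for, a point or a joint stands for the part that bears it (a point fixed in the world has none). Each returns a list of dicts, best first, with "conf" (0 to 1); they miss things now and then, are a little off and sometimes report something else, mostly with a low value. They report only what shows in the picture. A call takes as long as a camera call.
- finder.find_in(label, picture): "position" ([x, y, z] in mm, in the coordinates of the camera as it stood for that picture, good to about 4 mm: the middle of the surface that is visible of it).
- finder.silhouettes(label, picture): "mask" (400x640 bool, what is visible of it).
The state is a dict: "time": time; "joint_pos": joint angles; "dq": joint speeds; "joint_efforts": joint torques, N m; "eef_pos": TCP position; "ee_rot": TCP orientation; "force": force on the tool from outside, world axes, zero at the start; "ft_torque": the same for the moment, N m; "finger_gap": finger opening in mm; "finger_force": force on a finger pad.
Only numpy, scipy, OpenCV 4.12 (cv2) and the standard library are available. Lean on these libraries where they do the work, as an engineer would, in place of code of your own. Each camera call takes 0.05 s, during which the arm holds its last target. There are 200 camera calls.

## Working session

There is one attempt and no reset: what is moved stays moved. The work goes in short steps, each a Python script; the robot and the scene stay as the last script left them, time stands still between calls to the robot, and variables do not carry over. Pictures are saved under pics/ and viewed, at most 10 in all, crops included, and the job is handed in when it is done.

```bash
ls; mkdir -p pics
cat > h.py <<'E'
import numpy as np, cv2
from bench import r, planner, sense, read_camera, finder
def cam(p):
    R=cv2.Rodrigues(np.array(p["rvec"],float))[0]; t=np.array(p["tvec"],float).ravel()
    f=200/np.tan(np.radians(p["vfov"])/2)
    return R,t,f
def w(p,c):
    R,t,f=cam(p); return R.T@(np.array(c)-t)
def proj(p,X):
    R,t,f=cam(p); c=R@np.array(X,float)+t; return np.array([p["cx"]+f*c[0]/c[2],p["cy"]+f*c[1]/c[2]])
def tri(ps,uvs):
    A=np.zeros((3,3));b=np.zeros(3)
    for p,u in zip(ps,uvs):
        R,t,f=cam(p); o=-R.T@t; d=R.T@np.array([(u[0]-p["cx"])/f,(u[1]-p["cy"])/f,1]); d/=np.linalg.norm(d)
        M=np.eye(3)-np.outer(d,d);A+=M;b+=M@o
    return np.linalg.solve(A,b)
def save(p,n,crop=None,s=1):
    im=cv2.cvtColor(np.array(p["pixels"]),cv2.COLOR_RGB2BGR)
    if crop: x0,y0,x1,y1=crop; im=im[y0:y1,x0:x1]
    cv2.imwrite("pics/"+n,cv2.resize(im,None,fx=s,fy=s,interpolation=cv2.INTER_CUBIC))
E
python3 - <<'E'
from h import *
np.set_printoptions(precision=1,suppress=True)
a=[]
for n in("scene","side"):
    p=read_camera(n);a.append(p);save(p,n+"0.png")
    R,t,f=cam(p);print(n,"cam at",-R.T@t,"f",f)
    for l in("book_rest","desk","desk_hinge","desk_top_edge","pawl","pawl_rear_pad","pawl_front_pad","tin_a","egg"):
        for d in finder.find_in(l,p)[:3]:
            X=w(p,d["position"]);print(l,round(d["conf"],2),X,proj(p,X))
s=sense();print(s["time"],s["eef_pos"],s["ee_rot"],s["finger_gap"],s["force"])
E
```

```text
pics
scene cam at [142.9 760.3 566.5] f 428.51780751116087
book_rest 0.79 [537.5 259.1  81.5] [304.9 215.9]
desk 0.71 [536.9 274.4 142.1] [299.3 192.9]
desk_hinge 0.94 [535.7 259.1  78.5] [305.7 217.5]
desk_top_edge 0.91 [537.8 273.8 138.5] [299.2 194.2]
pawl 0.92 [520.1 115.6  63.4] [353.4 192.3]
pawl_rear_pad 0.84 [516.4 114.6  62.9] [355.1 192.8]
pawl_front_pad 0.61 [516.6 117.8  62.1] [354.2 193.8]
pawl_front_pad 0.53 [405.3 325.6  23.8] [343.4 290.1]
tin_a 0.91 [406.3 326.   24.8] [342.8 289.5]
tin_a 0.54 [537.9 260.   75.7] [304.5 218.6]
egg 0.72 [517.9 114.9  61.5] [354.4 193.2]
egg 0.54 [542.   38.   42.8] [363.  181.1]
side cam at [1231.9  611.8  819.1] f 466.73251875959994
book_rest 0.75 [576.2 249.    6.2] [331.2 249.4]
desk 0.98 [568.6 257.6 165.5] [336.7 197.8]
desk 0.39 [414.4 326.4  21.9] [389.9 214.8]
desk_hinge 0.95 [576.5 251.9   8.3] [332.2 249.4]
desk_top_edge 0.88 [578.9 263.9 166. ] [337.  201.4]
pawl 0.65 [521.3 111.5  62.6] [293.4 199.3]
pawl 0.48 [570.7 259.4 166.7] [337.  198.3]
pawl_rear_pad 0.62 [558.4  33.8  35.4] [259.9 205.9]
pawl_rear_pad 0.61 [523.  105.2  66. ] [290.8 197.8]
pawl_front_pad 0.67 [519.3 109.3  65.5] [293.  197.7]
tin_a 0.93 [417.9 324.9  25.6] [388.9 214.3]
tin_a 0.83 [534.6 376.4  21.6] [388.6 253.4]
tin_a 0.48 [559.2  36.4  32.6] [260.7 207.3]
egg 0.67 [561.5  32.9  36.5] [258.9 206.2]
1.0 [ 270.8 -618.3  206.1] [1.  0.2 0.  0. ] 87.23761840877438 [ 0.2 -0.4  0. ]
```

Run:
```python
import cv2,numpy as np
a=cv2.imread("pics/scene0.png")[120:320,220:420];b=cv2.imread("pics/side0.png")[140:290,230:430]
cv2.imwrite("pics/v1.png",cv2.resize(a,None,fx=3,fy=3,interpolation=2))
cv2.imwrite("pics/v2.png",cv2.resize(b,None,fx=4,fy=4,interpolation=2))
```

```text
(no output)
```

View pics/v1.png

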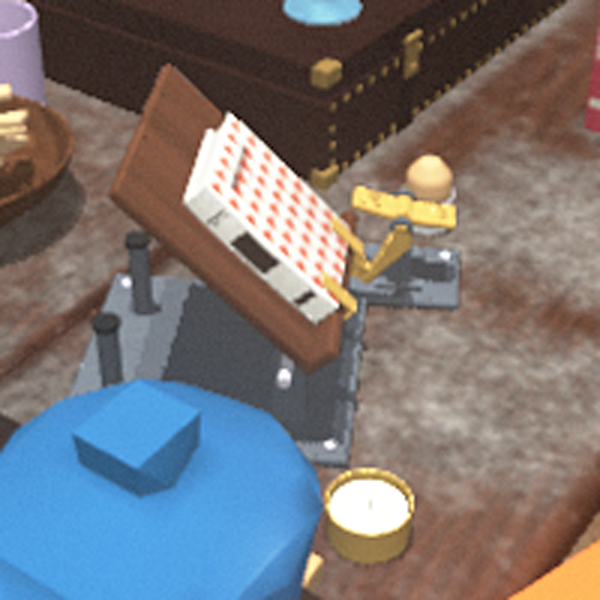

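View pics/v2.png

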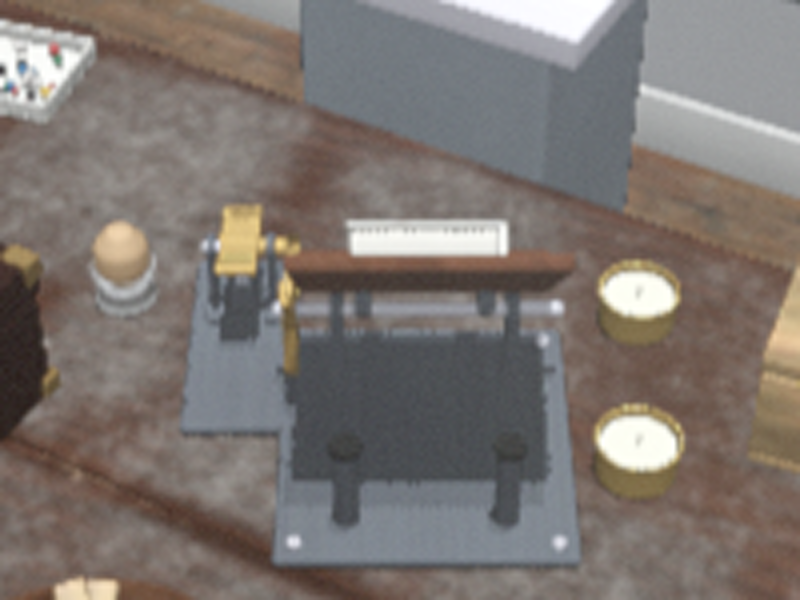

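The first picture shows the tilted rest with its rocker at about (354,190) in scene pixels. The second shows the base from behind: rocker at about (290,198) in side pixels, egg behind it to the left, and the tins to the right. Next I'll check the surroundings before moving.

Run:
```python
import cv2,numpy as np
a=cv2.imread("pics/scene0.png");b=cv2.imread("pics/side0.png")
cv2.imwrite("pics/v3.png",cv2.resize(np.vstack([a,b]),(480,600),interpolation=cv2.INTER_AREA))
```

```text
(no output)
```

View pics/v3.png

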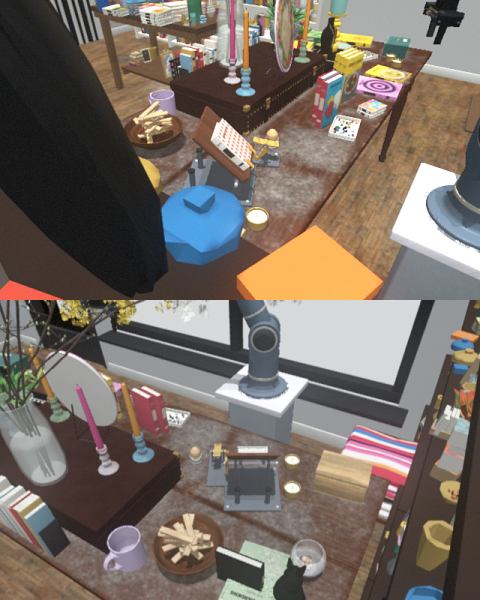

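The surroundings show tall candles on the chest behind and to the right, so I'll retract, swing around, then look from the wrist.

```bash
cat >> h.py <<'E'
np.set_printoptions(precision=1,suppress=True)
def down(yaw):  # tool z down, tool x at heading yaw
    from scipy.spatial.transform import Rotation as R
    return (R.from_euler('z',yaw)*R.from_euler('x',np.pi)).as_quat()
E
python3 - <<'E'
from h import *
p=[read_camera("scene"),read_camera("side")]
print(tri(p,[(309,117),(144,229)]),tri(p,[(327,127),(191,213)]))
q0=list(sense()["joint_pos"])
r.move_pose([190,-420,400],down(-1.16)); print(sense()["joint_pos"])
q=list(sense()["joint_pos"]); 
r.movej([-0.3]+q[1:]); s=sense();print(s["eef_pos"],s["ee_rot"])
r.move_pose([470,190,380],down(0));s=sense();print(s["time"],s["joint_pos"],s["eef_pos"],s["force"])
P=read_camera("wrist");save(P,"w1.png");R,t,f=cam(P);print(-R.T@t,f)
for l in("desk_top_edge","pawl","pawl_rear_pad","pawl_front_pad","tin_a","egg","desk_hinge"):
    for d in finder.find_in(l,P)[:2]:
        X=w(P,d["position"]);print(l,round(d["conf"],2),X,proj(P,X))
E
```

```text
[ 796.6 -102.2   85.9] [705.3 -48.7  95.2]
[ 0.9 -0.   0.2  1.7  0.   1.4 -1.7]
[461.   10.1 399.6] [ 1.  0. -0.  0.]
5.1167 [-0.5  0.1  0.   1.7  0.   1.4 -2. ] [470.7 188.1 380.1] [ 0.2 -1.  -0.4]
[542.5 188.8 559.2] 357.03632197698914
desk_top_edge 0.76 [560.2 247.5 152.5] [263.9  88.3]
pawl 0.96 [521.1 103.6  64.7] [381.1 121.2]
pawl_rear_pad 0.63 [523.8 110.1  63.1] [376.2 119.1]
pawl_front_pad 0.73 [521.8 107.   66. ] [378.8 120.7]
tin_a 0.73 [521.  378.7  22. ] [188.7 120.6]
tin_a 0.59 [410.7 324.1  21.5] [231.  193.5]
egg 0.81 [545.   32.8  50. ] [431.5 102.7]
desk_hinge 0.84 [559.7 230.3 142.9] [280.7  89.1]
desk_hinge 0.63 [522.  106.9  63.4] [378.5 120.4]
```

View pics/w1.png

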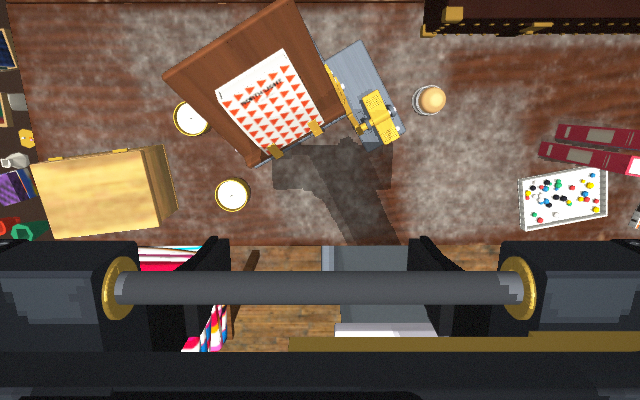

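The wrist picture shows the rest yawed about 30° left. Its rocker lies from about (372,100) rear to (388,132) front, with the egg right at (431,100). I'll take a closer look over the rocker and fit the rest's pose.

Run:
```python
from h import *
from scipy.optimize import least_squares
r.set_gripper(0)
W=read_camera("wrist");S=read_camera("scene");D=read_camera("side")
obs=[(W,155,-75,(293,2)),(W,155,75,(165,75)),(D,155,-75,(302.5,203.3)),(D,155,75,(373.7,203.7)),(S,155,-75,(276,141.7)),(S,155,75,(259,182.7))]
def pt(x,u,v,n=20):
    hx,hy,y,t=x; a=u*np.cos(t)-n*np.sin(t); z=62+u*np.sin(t)+n*np.cos(t)
    return np.array([hx+a*np.cos(y)-v*np.sin(y),hy+a*np.sin(y)+v*np.cos(y),z])
f=lambda x:np.concatenate([proj(p,pt(x,u,v))-uv for p,u,v,uv in obs])
s=least_squares(f,[500,220,.5,.8]);print(s.x[:2],np.round(s.x[2:],3),f(s.x))
for l,u,v,n in(("hinge",0,0,0),("top",136,0,20)):print(l,pt(s.x,u,v,n))
r.move_pose([440,105,250],down(0))
P=read_camera("wrist");R,t,ff=cam(P);print(-R.T@t,sense()["finger_gap"])
for l in("pawl","pawl_rear_pad","pawl_front_pad","egg"):
    for d in finder.find_in(l,P)[:2]:
        X=w(P,d["position"]);print(l,round(d["conf"],2),X,proj(P,X))
save(P,"w2.png")
r.move_pose([440,60,250],down(0));P=read_camera("wrist");save(P,"w3.png")
a=cv2.imread("pics/w2.png");b=cv2.imread("pics/w3.png")
cv2.imwrite("pics/w23.png",np.vstack([cv2.resize(i[60:260,200:500],None,fx=1.5*1.0,fy=1.5) for i in(a,b)]))
cv2.imwrite("pics/w2c.png",cv2.resize(a[0:220,180:460],None,fx=2.7,fy=2.7,interpolation=2))
```

```text
[516.8 233.7] [0.5 0.8] [ 2.7 -2.2 -2.1  2.7 -1.4 -0.5  0.9  0.7  1.6  0.5 -2.1  1.9]
hinge [516.8 233.7  62. ]
top [590.6 272.2 171.4]
[512.7 106.6 430.6] 0.5289245944575417
pawl 0.91 [524.8 108.7  62.8] [316.9  93.2]
pawl_rear_pad 0.71 [525.3 108.2  65.3] [317.4  92.6]
pawl_front_pad 0.63 [524.5 105.8  66.4] [319.9  93.4]
egg 0.61 [542.2  29.1  49.6] [395.9  75.6]
```

View pics/w2c.png

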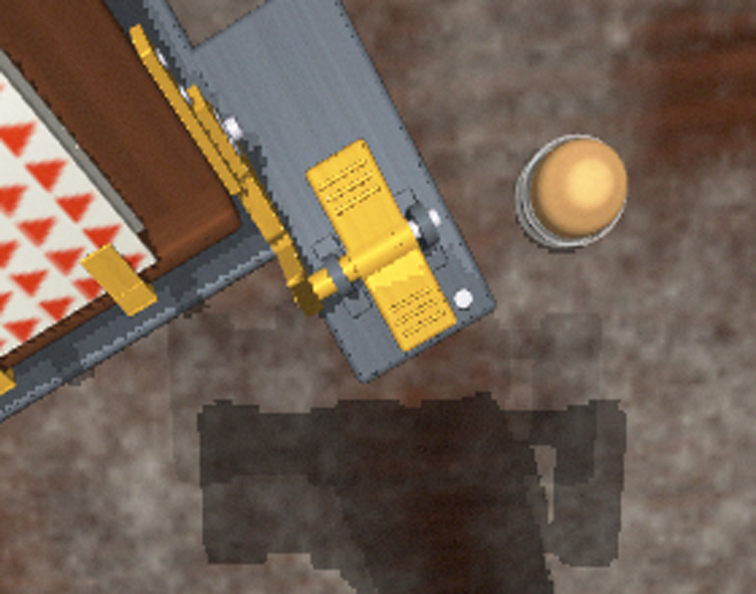

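The close-up is clear: rear pad centre at about (309,67) in wrist pixels, front pad at (334,116), egg well to the right. Next I'll triangulate the pads from the second wrist position and check the press poses.

```bash
cat >> h.py <<'E'
from scipy.spatial.transform import Rotation as Ro
def tool(yaw,lean=0,flip=0):
    "tool y along rest x (closing line up the slope); leaning by lean so the body goes to rest -y"
    ax=np.array([np.cos(yaw),np.sin(yaw),0]);
    M=Ro.from_euler('z',yaw)*Ro.from_euler('x',lean)   # rotate about rest x
    c=np.array([[0,1,0],[1,0,0],[0,0,-1]]).T if not flip else np.array([[0,-1,0],[-1,0,0],[0,0,-1]]).T
    return (M*Ro.from_matrix(c)).as_quat()
def tcp_for_tip(tip,q): return np.array(tip)-17*Ro.from_quat(q).apply([0,0,1])
E
python3 - <<'E'
from h import *
b=read_camera("wrist"); r.move_pose([440,105,250],down(0)); a=read_camera("wrist")
A,B=[cv2.cvtColor(np.array(p["pixels"]),cv2.COLOR_RGB2GRAY) for p in(a,b)]
X={}
for n,(u,v) in dict(rear=(308.9,67.4),front=(334.4,115.6)).items():
    h=13;ui,vi=int(round(u)),int(round(v));T=A[vi-h:vi+h+1,ui-h:ui+h+1]
    x0,y0=ui-90,max(vi-25,0);R=cv2.matchTemplate(B[y0:vi+26,x0:ui+60],T,5);_,m,_,l=cv2.minMaxLoc(R)
    uv=np.array([x0+l[0]+h,y0+l[1]+h])+np.array([u-ui,v-vi])
    X[n]=tri([a,b],[(u,v),uv]);print(n,m,uv,X[n])
d=X["rear"]-X["front"];print("len",np.linalg.norm(d),"yaw",np.degrees(np.arctan2(d[1],d[0])))
# network check of refined fixed-height rays
for n,z in(("rear",70),("front",61)):
    Rm,t,f=cam(a);o=-Rm.T@t;uv=dict(rear=(308.9,67.4),front=(334.4,115.6))[n]
    dd=Rm.T@np.array([(uv[0]-a["cx"])/f,(uv[1]-a["cy"])/f,1]);print(n,o+dd*(z-o[2])/dd[2])
for fl in(0,1):
  for y in(.49,):
    q=tool(y,np.radians(15),fl);zz=Ro.from_quat(q).apply([0,0,1]);k=planner.ik(tcp_for_tip([541,117,120],q),q);print(fl,zz,None if k is None else np.round(k,2))
k=planner.ik([590,272,200],down(.49));print(k);k=planner.ik([590,272,200],down(.49+np.pi));print(k)
E
```

```text
rear 0.9067485928535461 [257.9  68.4] [545.8 118.   70.6]
front 0.8845200538635254 [286.4 116.6] [501.3  92.9  62.7]
len 51.66341868963329 yaw 29.487037639366495
rear [545.8 118.1  70. ]
front [501.4  92.8  61. ]
0 [-0.1  0.2 -1. ] [-0.1  0.4 -0.1  1.8 -0.3  1.   0.5]
1 [-0.1  0.2 -1. ] [-0.3  0.4  0.2  1.9 -0.4  1.  -2.5]
[-0.5  0.4 -0.   1.6  0.   1.1 -1.6]
[ 0.2  0.7 -1.2  1.6  0.7  1.3  1. ]
```

The triangulation agrees with the text (pads 51.7 mm apart, rear one 70.6 mm high, yaw 29.5°). Now press the rear pad.

```bash
cat >> h.py <<'E'
YAW=0.515; REAR=np.array([545.8,118,70.3]); FRONT=np.array([501.3,92.9,62])
ex=np.array([np.cos(YAW),np.sin(YAW),0]); ey=np.array([-np.sin(YAW),np.cos(YAW),0]); ez=np.array([0,0,1.])
def press(base,off,zs,lean=15):
    q=tool(YAW,np.radians(lean)); tip=lambda z: tcp_for_tip([*(base+off*ex+4*ey)[:2],z+2.5],q)
    r.move_pose(tip(190),q); r.move_linear(tip(90)); f0=np.array(sense()["force"])
    for z in zs:
        r.move_linear(tip(z),max_speed=40); s=sense(); F=np.array(s["force"])-f0
        print(z,round(s["time"],2),F,s["eef_pos"])
        if np.linalg.norm(F)>30: print("stop"); break
    r.hold(.2); r.move_linear(tip(100)); r.hold(.1); print(np.array(sense()["force"])-f0)
E
python3 - <<'E'
from h import *
press(REAR,5,[76,72,69,66,63,60,57.5])
P=read_camera("side");save(P,"s2.png",(260,170,390,260),6);save(read_camera("scene"),"sc2.png",(300,150,400,230),6)
E
```

```text
76 12.22 [-0.6 -0.5  0.2] [550.2 120.1  94.7]
72 12.47 [-1.1  0.1 -0.7] [550.2 120.1  90.7]
69 12.72 [-0.3 -0.8 -0.3] [550.2 120.1  87.7]
66 12.97 [-1.7 -0.1 -1.2] [550.2 120.1  84.7]
63 13.22 [-0.1 -0.7 -0.9] [550.2 120.1  81.7]
60 13.47 [-1.2 -0.9 -0.8] [550.2 120.1  78.7]
57.5 13.72 [-0.2 -0.6 -0.9] [550.2 120.1  76.2]
[-1.8 -0.5 -0.8]
```

Run:
```python
import cv2,numpy as np
a=cv2.imread("pics/s2.png");b=cv2.imread("pics/sc2.png");print(a.shape,b.shape)
h=400;f=lambda i:cv2.resize(i,(390,300))
cv2.imwrite("pics/c2.png",np.hstack([f(a),f(b)]))
```

```text
(540, 780, 3) (480, 600, 3)
```

View pics/c2.png

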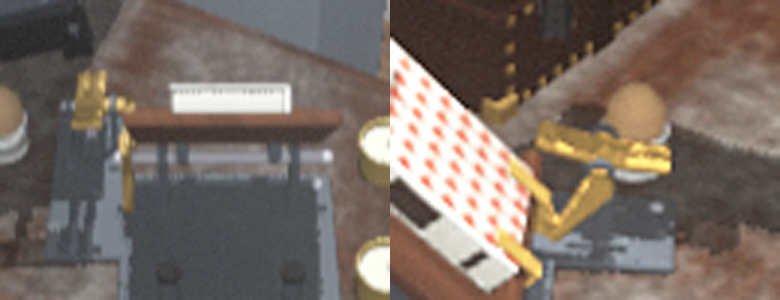

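The crops show the rocker looking much as before, with no contact force felt. I'll compare with the first pictures and probe from the wrist.

Run:
```python
from h import *
r.move_pose([440,105,250],down(0)); a=read_camera("wrist");save(a,"w4.png");S=read_camera("scene");save(S,"sc3.png");print(sense()["time"],sense()["finger_gap"])
o=cv2.imread("pics/w2.png");n=cv2.imread("pics/w4.png");so=cv2.imread("pics/scene0.png");sn=cv2.imread("pics/sc3.png")
f=lambda i,c:cv2.resize(i[c[1]:c[3],c[0]:c[2]],(380,290),interpolation=2)
c=(270,30,370,135);e=(320,170,390,225)
cv2.imwrite("pics/c3.png",np.vstack([np.hstack([f(o,c),f(n,c)]),np.hstack([f(so,e),f(sn,e)])]))
```

```text
16.7083 0.8029108324514693
```

View pics/c3.png

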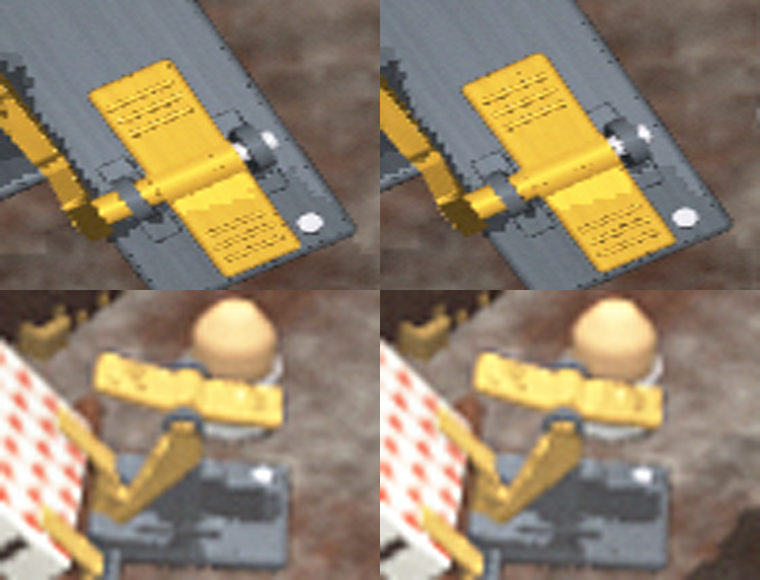

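The rocker and rest are unchanged, so the tip missed. I'll go back above the pad and compare the projected tip with the picture.

Run:
```python
from h import *
q=tool(YAW,np.radians(15)); b=REAR+5*ex+4*ey; tip=lambda z: tcp_for_tip([*b[:2],z+2.5],q)
r.move_pose(tip(100),q); r.move_linear(tip(74)); s=sense();print(s["time"],s["eef_pos"],s["ee_rot"],q,s["force"])
ims=[]
for n,h in(("side",30),("scene",30)):
    P=read_camera(n);T=np.array(s["eef_pos"])+17*Ro.from_quat(s["ee_rot"]).apply([0,0,1])
    u=proj(P,T);v=proj(P,REAR);print(n,u,v);x,y=[int(i) for i in u]
    im=cv2.cvtColor(np.array(P["pixels"]),cv2.COLOR_RGB2BGR)[y-45:y+35,x-50:x+50]
    im=cv2.resize(im,None,fx=4,fy=4,interpolation=2)
    for p,c in((u,(0,0,255)),(v,(0,255,0))):cv2.circle(im,tuple(int(4*k) for k in(p-[x-50,y-45])),4,c,-1)
    ims.append(im)
cv2.imwrite("pics/c4.png",np.hstack(ims))
```

```text
19.15 [549.7 120.2  92.6] [ 0.5  0.9  0.1 -0.1] [ 0.5  0.9  0.1 -0.1] [-0.2 -1.   0.1]
side [291.6 203. ] [290.  203.6]
scene [340.4 184.7] [342.6 186.1]
```

View pics/c4.png

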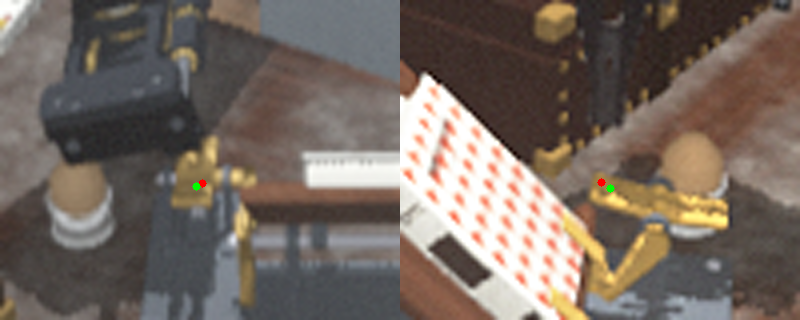

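The pad projection (green) is right, but no finger shows at the predicted tip (red). I'll overlay the tool's axis and body on larger crops.

Run:
```python
from h import *
s=sense();M=Ro.from_quat(s["ee_rot"]);e=np.array(s["eef_pos"]);print(e,s["finger_gap"])
pts=[((0,0,17),(0,0,255)),((0,0,-53),(0,255,255)),((0,95,-53),(0,255,0)),((0,-95,-53),(0,255,0)),((37,0,-53),(255,0,255)),((-37,0,-53),(255,0,0)),((0,0,-150),(255,255,0))]
ims=[]
for n in("side","scene"):
    P=read_camera(n);x,y=[int(i) for i in proj(P,e)]
    im=cv2.cvtColor(np.array(P["pixels"]),cv2.COLOR_RGB2BGR);x0,y0=max(x-66,0),max(y-120,0);im=im[y0:y0+165,x0:x0+133]
    im=cv2.resize(im,None,fx=3,fy=3,interpolation=2)
    for k,c in pts:
        u=proj(P,e+M.apply(k))-[x0,y0];cv2.circle(im,tuple(int(3*i) for i in u),4,c,-1)
    ims.append(im)
cv2.imwrite("pics/c5.png",np.hstack(ims))
```

```text
[550.8 120.2  93.6] 0.42634439819452224
```

View pics/c5.png

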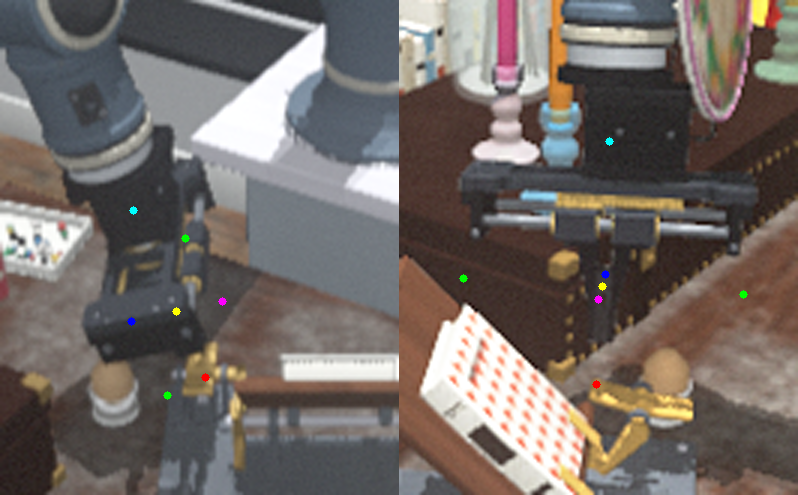

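The overlay suggests that the real tip in the scene view ends some 13 px (about 30 mm) above its predicted place. I'll measure that numerically by image differencing, both for the tip and for the body in the side view.

Run:
```python
from h import *
s=sense();M=Ro.from_quat(s["ee_rot"]);e=np.array(s["eef_pos"])
for n,f,dx,up,dn in(("scene","scene0.png",16,50,12),("side","side0.png",34,40,14)):
    P=read_camera(n);im=cv2.cvtColor(np.array(P["pixels"]),cv2.COLOR_RGB2BGR).astype(int)
    d=np.abs(im-cv2.imread("pics/"+f).astype(int)).max(2)
    u=proj(P,e+M.apply([0,0,17]));x,y=[int(round(i)) for i in u];print(n,u,"body",proj(P,e+M.apply([0,0,-53])), "cols",x-dx,x+dx)
    for v in range(y-up,y+dn): print(v,"".join(" .:#"[np.digitize(k,[14,25,45])] for k in d[v,x-dx:x+dx+1]))
```

```text
scene [339.9 184. ] body [341.7 151.4] cols 324 356
134  .::::.:::.:.::::   .::::::::::::
135   :.::.:.::::::.    .#:::::::::.:
136   .  ........... .  .#::::#::::.#
137      . :::::..        .......:.:#
138          .::..            .....:#
139           ..        .:    .      
140           .    .    .#    .      
141        . ..         .: .   .     
142     .    .:         .. :#: . .   
143           .  .  .    . :#.       
144                 .  ::. :#        
145             . .  ...:. .. .      
146        .           :#  . ..      
147         . ..  . ....:.           
148           .:...##:.:.   ..       
149            :  .##::.:            
150             ...:.:::.            
151             #   :.:..            
152           . #.  :.:..            
153             .   :..:.            
154            .:  ..  :.           .
155            .:   :  .:  .         
156                :. ...            
157              ..:.....            
158       .        .:. . .           
159                ...:. ..          
160              . ...:.  .          
161                .. 
[... 4615 characters left out ...]
207 ........  .:############# :#########:.                               
208     .     .:##########:##. :::::.:...                                
209            :##########:##. .##                                       
210            .#############: .##                                       
211             :############: .#.                                       
212             .########:###: .:                                        
213             .########:###:  :                                        
214             :########:###.  .                                        
215             :########:###:  :                                        
216            :##############..#.
```

Both views put the tip about 30 mm short along the tool axis. I'll triangulate that and then descend with a force guard, measuring from contact.

Run:
```python
from h import *
s=sense();M=Ro.from_quat(s["ee_rot"]);e=np.array(s["eef_pos"])
P=[read_camera("scene"),read_camera("side")]
for sd in((288,193),(291,194)):
    X=tri(P,[(343.5,170),sd]);print(X,"in tool frame",M.inv().apply(X-e),[proj(p,X) for p in P])
f0=np.array(s["force"]);z0=e[2];k=0
for dz in range(3,45,3):
    r.move_linear([e[0],e[1],z0-dz],max_speed=60);F=np.array(sense()["force"])-f0
    print(dz,F)
    if np.linalg.norm(F)>2.5:break
S=sense();print(S["time"],S["eef_pos"])
```

```text
[548.  115.3 106.2] in tool frame [  0.5  -4.8 -12.9] [array([343. , 170.6]), array([287.7, 192.4])]
[546.1 121.2 107.2] in tool frame [  6.5  -3.6 -12.3] [array([342.2, 171.7]), array([290.2, 192.4])]
3 [0.1 1.2 0.2]
6 [-0.1  0.5 -1.2]
9 [-0.1  0.8  0.2]
12 [ 1.2  0.1 -0.6]
15 [ 0.1  0.6 -0.8]
18 [0.5 0.3 0.3]
21 [0.1 0.7 1. ]
24 [-0.  -0.4 -0.3]
27 [-0.9 -0.2 -0.7]
30 [ 0.   0.2 -0.4]
33 [-0.   0.7 -0.9]
36 [ 0.2 -0.   2.8]
22.55 [551.4 120.4  58.2]
```

Contact now, matching a tip 12.6 mm behind the TCP. I'll correct the tip offset, shift onto the pad's middle and press through.

```bash
sed -i 's/np.array(tip)-17\*/np.array(tip)+12.6*/' h.py
python3 - <<'E'
from h import *
e=np.array(sense()["eef_pos"]);q=tool(YAW,np.radians(15))
r.move_linear(e+[0,0,8]); b=REAR+5*ex+4*ey; tip=lambda z: tcp_for_tip([*b[:2],z+2.5],q)
r.move_linear(tip(76)); f0=np.array(sense()["force"])
for z in(71,69,67,65,63,61,59,57):
    r.move_linear(tip(z),max_speed=60);s=sense();F=np.array(s["force"])-f0;print(z,F,s["eef_pos"][2])
    if F[2]>25:break
r.hold(.1);r.move_linear(tip(85));P=read_camera("scene");save(P,"sc5.png");print(sense()["time"],np.array(sense()["force"])-f0)
o=cv2.imread("pics/scene0.png");n=cv2.imread("pics/sc5.png")
f=lambda i:cv2.resize(i[170:225,320:390],(400,314),interpolation=2)
cv2.imwrite("pics/c6.png",np.hstack([f(o),f(n)]))
E
```

```text
71 [ 0.4 -0.3 -0. ] 60.756563350805216
69 [ 0.   0.2 -1.2] 59.1902032461805
67 [-0.7 -0.3  3.5] 57.97780978649255
65 [-1.2  0.6  6.7] 56.41015308116727
63 [1.1 0.4 0.9] 53.73974659665697
61 [ 0.2  0.8 -0.1] 50.49824063025439
59 [-0.7  0.7 -0.7] 48.94244031695084
57 [0.1 0.2 1.3] 47.45902661173798
25.5333 [-0.2  1.2 -1.2]
```

View pics/c6.png

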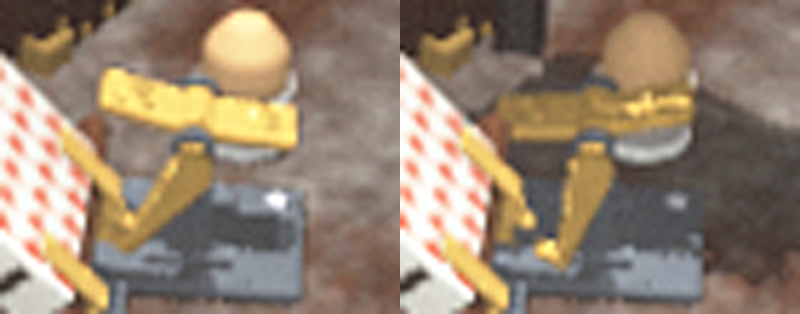

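The pawl is free: the picture shows the rocker's tilt reversed, front pad up at about (380,188), and the force snapped over at 6.7 N. Next, push the desk down along its arc.

Run:
```python
from h import *
H=np.array([516.8,233.7,62]);y=.49;ex=np.array([np.cos(y),np.sin(y),0])
def tip(t,u=139,n=20): return H+ex*(u*np.cos(t)-n*np.sin(t)-9.5)+ez*(u*np.sin(t)+n*np.cos(t))
q=down(y);T=lambda t,up=0:tcp_for_tip(tip(t)+up*ez,q)
e=np.array(sense()["eef_pos"]);r.move_linear(e+[0,0,150],max_speed=300)
r.move_pose(T(.85,45),q);f0=np.array(sense()["force"]);print(sense()["time"])
r.move_linear(T(.85,8))
ok=True
for t in list(np.arange(.82,-.001,-.06))+[0,-.02,-.04]:
    r.move_linear(T(t),max_speed=100);s=sense();F=np.array(s["force"])-f0;print(round(t,2),F,s["eef_pos"][2]+12.6)
    if np.linalg.norm(F)>25:print("stop");break
r.hold(.25);s=sense();print(s["time"],np.array(s["force"])-f0)
P=read_camera("side")
for l in("desk_top_edge","desk"):
    for d in finder.find_in(l,P)[:1]:print(l,d["conf"],w(P,d["position"]))
```

```text
27.875
0.82 [ 0.3 -0.8 -0.2] 177.12191166949333
0.76 [1.1 0.2 1.8] 172.534091950315
0.7 [-0.   0.2  0.4] 166.95963924263125
0.64 [0.4 0.5 1.5] 160.87661082254334
0.58 [ 0.7 -0.4  1.4] 154.6432717737811
0.52 [0.2 0.3 1.5] 148.09149804860925
0.46 [0.1 0.6 0.7] 141.22147214130163
0.4 [0.4 0.9 0.4] 134.11167022518893
0.34 [-0.  -0.5 -0.1] 126.76260368259115
0.28 [-0.5  0.5 -0.2] 119.18103786796682
0.22 [ 0.3 -0.9  1.5] 111.40082479133889
0.16 [0.3 0.2 0.4] 103.42866908102218
0.1 [ 1.1 -0.5  0.7] 95.34272494331913
0.04 [0.5 0.7 0.1] 87.1194723686848
0 [0.7 0.9 0.5] 81.62780647252787
-0.02 [1.  0.  1.3] 79.03117244110621
-0.04 [-3.8 -1.2 12.2] 78.4095577281714
32.7833 [-3.6 -2.  10.7]
desk_top_edge 0.9 [628.5 291.   85.9]
desk 0.91 [624.9 285.5  86.7]
```

The push ended on a firm stop (11 N at flat height; the network puts the strip at about 86 mm). I'll push slightly more to seat it, then press the front pad.

Run:
```python
from h import *
e=np.array(sense()["eef_pos"]);r.move_linear(e-[0,0,2],max_speed=30);r.hold(.1);s=sense();print(s["eef_pos"][2]+12.6,s["force"])
r.hold(.15);r.move_linear(e+[0,0,100],max_speed=300)
P=read_camera("side");print([w(P,d["position"]) for d in finder.find_in("desk_top_edge",P)[:1]])
q=tool(YAW,np.radians(15));b=FRONT-5*ex+4*ey;tip=lambda z:tcp_for_tip([*b[:2],z+2.5],q)
r.move_pose(tip(150),q);r.move_linear(tip(80));f0=np.array(sense()["force"]);print(sense()["time"])
for z in(73,71,69,67,65,63,61,59,57):
    r.move_linear(tip(z),max_speed=60);s=sense();F=np.array(s["force"])-f0;print(z,F,s["eef_pos"][2])
    if F[2]>25:break
r.hold(.1);r.move_linear(tip(150),max_speed=200);print(sense()["time"],np.array(sense()["force"])-f0)
P=read_camera("scene");save(P,"sc6.png")
o=cv2.imread("pics/scene0.png").astype(int);a=cv2.imread("pics/sc5.png").astype(int);n=cv2.imread("pics/sc6.png").astype(int)
# brass mask tilt: slope of rocker (yellow hue) in box
for nm,i in(("in",o),("free",a),("now",n)):
    h=cv2.cvtColor(i.astype(np.uint8),cv2.COLOR_BGR2HSV)[180:198,336:374]
    m=(h[...,0]>17)&(h[...,0]<30)&(h[...,1]>140)
    v,u=np.nonzero(m);print(nm,m.sum(),np.polyfit(u,v,1)[0])
```

```text
78.41120550149535 [-2.4 -0.7 12.1]
[array([597.7, 278.5,  89. ])]
36.3583
73 [-0.5 -1.1  0. ] 63.602745195975515
71 [-0.2 -1.1 -0.3] 61.426674993300445
69 [-1.  -1.1 -0.3] 59.256700801875745
67 [-1.7 -2.   2.8] 57.41055850654556
65 [-1.2 -0.8  0.5] 55.097755232056535
63 [-1.4 -0.5  0.5] 53.0968101503259
61 [-0.9 -0.4 -0.1] 51.14678706524295
59 [ 0.1 -1.2 -0.1] 49.19112596314654
57 [ 0.5 -1.2  0.6] 47.378570591491645
39.3417 [-0.4 -1.   0.2]
in 37 0.2475832073259823
free 57 -0.1527090729209106
now 86 0.14782264192406672
```

Run:
```python
from h import *
for nm in("scene0","sc3","sc5","sc6"):
    i=cv2.imread(f"pics/{nm}.png");h=cv2.cvtColor(i,cv2.COLOR_BGR2HSV)[176:200,334:376]
    m=((h[...,0]>15)&(h[...,0]<32)&(h[...,1]>110)).astype(np.uint8)
    # keep the rocker bar: upper edge per column
    print(nm,[int(np.argmax(c))+176 if c.any() else 0 for c in m.T], [int(c.sum()) for c in m.T])
P=read_camera("side");R=[]
for l in("desk","desk_top_edge"):
    k=finder.silhouettes(l,P)[0];v,u=np.nonzero(k["mask"]);print(l,k["conf"],u.min(),u.max(),v.min(),v.max())
H=np.array([516.8,233.7,62]);y=.49;a=np.array([np.cos(y),np.sin(y),0]);b=np.array([-np.sin(y),np.cos(y),0])
for t in(0,.05,.1,.2):
    g=H+a*(155*np.cos(t)-20*np.sin(t))+ez*(155*np.sin(t)+20*np.cos(t));print(t,proj(P,g-75*b),proj(P,g+75*b),proj(P,g-10*ez))
s=sense();print(s["time"],s["force"])
```

```text
scene0 [196, 196, 197, 185, 182, 182, 182, 183, 183, 183, 183, 184, 184, 184, 184, 185, 185, 185, 186, 185, 185, 185, 182, 187, 187, 187, 187, 187, 187, 182, 187, 187, 188, 188, 181, 180, 188, 189, 0, 0, 0, 0] [4, 4, 3, 6, 8, 8, 8, 8, 8, 8, 8, 8, 8, 8, 9, 10, 10, 11, 11, 12, 12, 11, 10, 7, 8, 8, 8, 8, 8, 7, 6, 9, 8, 8, 8, 8, 8, 7, 0, 0, 0, 0]
sc3 [196, 197, 197, 185, 182, 182, 182, 183, 183, 183, 184, 184, 184, 184, 184, 185, 185, 185, 185, 185, 185, 185, 180, 187, 187, 184, 187, 187, 187, 187, 187, 187, 188, 189, 185, 189, 189, 189, 0, 0, 0, 0] [4, 3, 3, 6, 8, 8, 8, 5, 8, 8, 7, 8, 8, 8, 9, 9, 11, 11, 12, 12, 12, 11, 11, 7, 8, 9, 8, 8, 8, 7, 6, 8, 8, 7, 8, 7, 7, 7, 0, 0, 0, 0]
sc5 [196, 197, 197, 188, 187, 187, 187, 187, 187, 187, 187, 186, 187, 187, 187, 187, 187, 187, 186, 185, 185, 186, 186, 186, 186, 185, 185, 185, 185, 185, 185, 185, 184, 184, 184, 180, 185, 186, 0, 0, 0, 0] [4, 3, 3, 4, 5, 8, 8, 8, 8, 8, 8, 9, 8, 8, 8, 10, 9, 10, 12, 12, 12, 10, 9, 7, 7, 8, 8, 8, 7, 7, 7, 7, 8, 8, 8, 9, 6, 2, 0, 0, 0, 0]
sc6 [192, 192, 192, 188, 183, 182, 183, 183, 183, 184, 184, 184, 184, 184, 184, 186, 186, 186, 186, 185, 185, 185, 186, 187, 180, 177, 187, 187, 181, 187, 176, 188, 189, 189, 185, 189, 189, 189, 0, 0, 0, 0] [8, 8, 8, 9, 14, 16, 16, 16, 17, 16, 14, 15, 14, 13, 9, 9, 10, 10, 11, 12, 12, 11, 9, 7, 9, 9, 8, 8, 8, 8, 9, 8, 7, 7, 8, 8, 7, 7, 0, 0, 0, 0]
desk 0.56 300 372 200 261Traceback (most recent call last):
  File "<stdin>", line 9, in <module>
IndexError: list index out of range
```

The rocker's profile is back to where it started. One last check that the desk is flat, then hand in.

Run:
```python
from h import *
P=read_camera("side");save(P,"s7.png")
H=np.array([516.8,233.7,62]);y=.49;a=np.array([np.cos(y),np.sin(y),0]);b=np.array([-np.sin(y),np.cos(y),0])
for t in(0,.05,.1,.2):
    c=lambda n:H+a*(155*np.cos(t)-n*np.sin(t))+ez*(155*np.sin(t)+n*np.cos(t))
    print(t,proj(P,c(20)),"end face bottom",proj(P,c(10)))
i=np.array(P["pixels"]).astype(int);u=int(proj(P,H+a*155)[0])
for v in range(225,275):print(v,i[v,u-15:u+16].mean(0).astype(int),end="; ")
s=sense();print(s["time"],s["force"])
```

```text
0 [337.3 258.5] end face bottom [337.3 261.7]
0.05 [337.4 255.6] end face bottom [337.3 259. ]
0.1 [337.4 252.6] end face bottom [337.4 256.2]
0.2 [337.5 246.2] end face bottom [337.5 250.1]
225 [252 246 241]; 226 [248 222 215]; 227 [246 202 192]; 228 [250 232 226]; 229 [250 246 243]; 230 [248 234 229]; 231 [238 198 189]; 232 [214 177 168]; 233 [222 215 211]; 234 [244 237 233]; 235 [250 225 218]; 236 [250 210 199]; 237 [251 231 225]; 238 [238 233 229]; 239 [200 200 196]; 240 [167 166 162]; 241 [162 160 156]; 242 [160 159 154]; 243 [176 176 172]; 244 [187 185 181]; 245 [167 155 147]; 246 [143 107  90]; 247 [141 102  83]; 248 [141 103  85]; 249 [141 104  84]; 250 [141 103  84]; 251 [142 104  84]; 252 [141 104  84]; 253 [141 103  83]; 254 [141 103  83]; 255 [141 103  84]; 256 [141 103  83]; 257 [141 102  83]; 258 [140 103  83]; 259 [136  99  80]; 260 [117  86  70]; 261 [95 71 61]; 262 [86 76 73]; 263 [82 81 84]; 264 [82 82 84]; 265 [83 82 84]; 266 [82 81 84]; 267 [82 82 84]; 268 [83 82 84]; 269 [81 81 83]; 270 [81 81 84]; 271 [81 81 83]; 272 [81 81 84]; 273 [80 80 83]; 274 [80 80 83]; 39.5917 [1.3 0.2 0.3]
```

The desk's rear edge lies at rows 259 to 262, as predicted for 0 rad.

```bash
python3 -c "
from h import *
print(r.job_done())"
```

```text
the job is handed in; nothing more can be done
None
```

I freed the pawl, pushed the desk down flat and pressed the pawl back into the teeth, then handed the job in at about 40 s. The final camera checks agree, but the call returned no verdict.

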